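Hold the dowel box open under the swung-away lamp

ROBOT

A 7-joint arm with a two-finger parallel gripper is mounted at the origin on a cart in front of the work surface, level with it; the furniture and walls round the work are solid. World frame = base frame: x ahead of the robot, y to its left, z up, the work surface at z = 0. Lengths are in mm, angles in rad, forces in N, time in s.
With the tool pointing down it reaches from about 400 to 850 mm from the base axis. Payload 6.9 kg.
Tool frame: the origin (TCP) lies on the centre line of the jaws, within the pads' length; the fingertips stand ctrl.finger_overhang ahead of it and the grasp point (between the pads) lies 3 mm ahead of it (ctrl.finger_overhang is the distance from the TCP to the fingertips, in mm); z points along the fingers, y is the direction in which the jaws open and shut (so a half turn about z gives the same grasp; the last joint's range is limited). The gripper opens to 85 mm and grips with 20 to 120 N. Pads are 22 mm wide; open, the fingers measure 114 mm over their backs; the gripper's body (76 mm by 85 mm) begins 54 mm behind the grasp point. The pads swing forward as they close: fully open they stand 13 mm farther back than shut.
Start: joints at [-1.091, 0.507, -0.238, 1.5, 0.126, 1.149, -0.155], TCP at [228.24, 581.823, 227.275] pointing down, gripper open.
Joint ranges: [-3.08, 3.08], [-0.24, 2.05], [-1.43, 1.35], [0, 2.5], [-1.52, 4.66], [0.17, 1.96], [-2.89, 2.89]. Speed limits (rad/s): [2.39, 2.39, 3.14, 3.14, 3.14, 3.14, 3.14].

INTERFACE

Orientations are given as [roll, pitch, yaw] about the fixed x, y, z axes, in that order (R = Rz(yaw) Ry(pitch) Rx(roll)).
In Python, from cell import ctrl gives the robot as it stands.
- The arm moves only by the tool apply_moves, never from a script. Its arguments are lists of equal length, an entry for each row: "delta_pos": the shift along the tool's x, y, z in mm, a list of three; "dr": the turn, a rotation vector about the tool's x, y, z in rad, a list of three. A call has 1 to 20 rows; each row shifts and turns the commanded pose from where the row before left it, along the tool's axes as they then stand; what a row does not reach is not made up. A row lasts 1/10 s, in which the tool goes at most 50 mm and 8.59 degrees, less where a joint would pass 70% of its speed; a pose out of reach is approached as far as the arm can. A call with a gripper value outside its range is refused whole. "claw" is the closure, from 0 (fully open) to 1 (shut), set as the call begins (left out, the last holds). The fingers move at their own pace and stop on an object; the grip force is fixed at half the most. Time passes only in rows, so rows that do not move let the fingers close. It gives the time, the measured TCP pose, the force and the opening at its end, in the units of the state.
- ctrl.get_state(): the state, without advancing time (a new reading comes with each control period).
- ctrl.read_camera(name): name is "side" or "top" or "wrist"; returns a dict with "img" (384x512x3 uint8, red, green, blue), "fx", "fy", "cx", "cy" (pixels), "origin" and "attitude" of the camera in the world; the wrist camera has in their place "tool_from_camera" (4x4, takes a point from camera to tool coordinates, whose origin is the TCP and whose axes are the flange's). Camera axes: x right, y down, z forward; pixel columns grow to the right and rows downward; lengths in mm; the calibration is good to about 2 mm. A picture is of the moment at which its call begins: read the wrist's pose just before it. There is no depth.
- ctrl.close_job(): hands the job in, once; it reports no verdict.
The state is a dict: "t": time; "joint_pos": joint angles; "qvel": joint speeds; "joint_efforts": joint torques, N m; "ee_pos": TCP position; "orientation": TCP orientation; "ft_force": force on the tool from outside, world axes, zero at the start; "ft_torque": the same for the moment, N m; "gripper_width": finger opening in mm.
Only numpy, scipy, OpenCV 4.12 (cv2) and the standard library are available. Lean on these libraries where they do the work, as an engineer would, in place of code of your own. Each camera call takes 0.05 s, during which the arm holds its last target.

TASK

I want both hands free to pick dowels from the small steel box with the round wooden knob on its lid. First swing the work lamp's arm, which reaches across the box, to the robot's right until lamp head and arm are well clear of the box; then lift the lid by its knob to 60 degrees from closed and keep holding it there: the lid falls shut by itself, so finish with the knob still in the gripper. Leave the glue bottle, wax tin, sanding block and wood offcut round the box where they are.

Things in the scene. Friction and masses are not known exactly. Their poses are not given: they have to be found in the camera images.
- lamp_arm (a joint): swing of the lamp's level arm about its post, rad. 0: head over the middle of the box; grows counter-clockwise seen from above (head moves over the box towards the robot, then to the robot's right of it). Starts within -0.2 to 0.2; past 0.82 head and arm are wholly beside the box; stops at 1.25. Stays where it is left; about 0.6 N at the head moves it.
- lamp_head (a point): middle of the lamp's head, an upright aluminium cylinder 44 mm in diameter, 42 mm high, with a 50 mm black rim at its foot (3 mm below it), at the free end of the arm, 180 mm from the post's axis. The arm, an 11 mm steel bar, meets it level, 9 mm above this point; it can be gripped from above with a finger on each side of the arm's line, or pushed.
- lamp_pivot (a point): point on the axis of the lamp's upright post, at the arm bar's height (0.15 above the table). The post stands beyond the box on the right, on a round fixed foot 72 mm in diameter; its top is 0.172 above the table. The line from here to lamp_head is the arm's direction.
- dowel_box_lid (a joint): angle of the box's lid, rad: 0 is closed (level), 1.047 is 60 degrees; grows as the edge with the knob (nearest the robot) lifts. Free hinge: the lid falls shut when let go below 90 degrees.
- lid_hinge (a point): middle of the lid's level hinge line, on the box's far upper edge, 62 mm above the table, along its long side. The box is dark steel, 112 mm deep (knob side to hinge side), 156 mm wide, 65 mm high, fixed to the table, with a 3 mm lid; its knob side faces the robot within 0.25 rad.
- lid_knob (a point): round wooden knob on the lid, at the edge opposite the hinge, turning with the lid. This point: middle of its head, a cylinder 26 mm in diameter, 22 mm high, on a 16 mm neck. Lid closed: 31 mm above the hinge line, 91 mm from it in plan, 28 mm above the lid. Gripped with the fingers closing along the hinge line it pivots between the pads, so the gripper may stay pointing down.
- dowel_box: the fixed steel box with its lid and knob; origin at the middle of its underside, x from the knob side to the hinge side, z up. Wooden dowels lie in it.
- glue_bottle: upright glue bottle, 56 mm in diameter, 180 mm high, behind the box to the left; origin at the middle of its underside. Leave alone.
- wax_tin: round tin 75 mm in diameter, 33 mm high, left of the box; origin at the middle of its underside. Leave alone.
- sanding_block: sanding block 51x78x30 mm, in front of the box to the left; origin at the middle of its underside. Leave alone.
- offcut: wood offcut 45x100x45 mm with a dark knot, right of the box, lower than the lamp head; origin at the middle of its underside. Leave alone.

How it is judged:
By the outcome, as a careful person would: the job done as asked, in the order asked, and still so for the second after the job is handed in, while the arm keeps its last pose, push and grip.
It also fails if it takes over 51 s, if anything falls off the work surface, if the arm or the gripper's body presses on something with over 40 N, if the wrist force passes 120 N, or if a joint passes its speed limit or range.

## Working session

There is one attempt and no reset: what is moved stays moved. The work goes in short steps, Python scripts to look and compute and a tool call to move; the robot and the scene stay as the last step left them, time stands still between calls to the robot, and variables do not carry over. Pictures are saved under pics/ and viewed, and the job is handed in when it is done.

Besides the shell and the picture viewer there is one more tool, called after ">>>" as name(argument=value, ...), one argument or row to a line, values as JSON. apply_moves: Moves the arm, as the interface text tells. Its arguments: {"type":"object","properties":{"delta_pos":{"type":"array","items":{"type":"array","items":{"type":"number"}}},"dr":{"type":"array","items":{"type":"array","items":{"type":"number"}}},"claw":{"type":"number"}},"required":["delta_pos","dr"]}

```bash
ls; mkdir -p pics; cat > h.py <<'E'
from cell import ctrl
import numpy as np, cv2
from scipy.spatial.transform import Rotation as R
E
python3 - <<'E'
from h import *
s=ctrl.get_state(); print(s); print(ctrl.finger_overhang)
for n in("top","side"):
    c=ctrl.read_camera(n); cv2.imwrite(f"pics/{n}0.png",c["img"][:,:,::-1]); np.save(f"{n}0.npy",c,allow_pickle=True)
    print({k:v for k,v in c.items() if k!="img"})
E
```

```text
pics
{'t': 0.0, 'joint_pos': array([-1.09150751,  0.5083362 , -0.2375117 ,  1.5011939 ,  0.12572668,
        1.1489402 , -0.15479028]), 'qvel': array([ 0.00037299,  0.00174811,  0.00109632,  0.00097327, -0.00123506,
       -0.00088682, -0.00062436]), 'joint_efforts': array([ 2.43446075e-04, -6.20612955e+01, -2.18631953e+00, -2.49645656e+01,
        1.28164451e-02,  1.21532410e-02,  7.29321243e-06]), 'ee_pos': array([228.10372841, 581.29167777, 226.40921672]), 'orientation': array([-3.13970909e+00,  7.66554465e-05,  2.76783743e+00]), 'ft_force': array([ 0.73136999, -0.19515856,  0.90709678]), 'ft_torque': array([-0.00309962,  0.05930529, -0.02460464]), 'gripper_width': 85.15564252056521}
22.0
{'fx': 380.3636399316499, 'fy': 380.3636399316499, 'cx': 253.16993682548306, 'cy': 191.36058600684308, 'origin': array([ 435.15061008, -234.58084091, 1027.65195553]), 'attitude': array([-3.01929661,  0.01045026, -1.57116493])}
{'fx': 376.02975168378447, 'fy': 376.02975168378447, 'cx': 251.61138555440175, 'cy': 190.22265726573315, 'origin': array([239.80891631, 484.86297599, 656.95789213]), 'attitude': array([-2.2043697 ,  0.01298677, -2.7487971 ])}
```

View pics/top0.png

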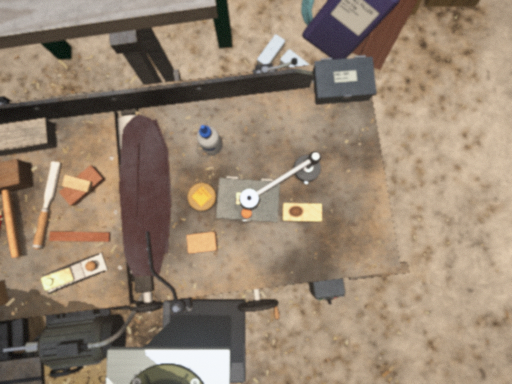

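View pics/side0.png

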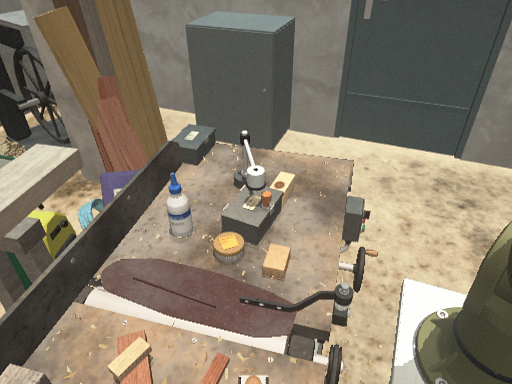

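```bash
cat >> h.py <<'E'
def cam(f): return np.load(f,allow_pickle=True).item()
def ray(c,u,v):
    M=R.from_euler('xyz',c["attitude"]).as_matrix()
    return M@np.array([(u-c["cx"])/c["fx"],(v-c["cy"])/c["fy"],1])
def atz(c,u,v,z):
    d=ray(c,u,v); o=np.array(c["origin"]); return o+d*(z-o[2])/d[2]
def proj(c,p):
    M=R.from_euler('xyz',c["attitude"]).as_matrix()
    q=M.T@(np.array(p)-c["origin"]); return np.array([c["cx"]+c["fx"]*q[0]/q[2],c["cy"]+c["fy"]*q[1]/q[2]])
def crop(c,x0,y0,x1,y1,s,out):
    im=cv2.resize(c["img"][y0:y1,x0:x1,::-1],None,fx=s,fy=s,interpolation=cv2.INTER_CUBIC)
    cv2.imwrite(out,im)
E
python3 - <<'E'
from h import *
t=cam("top0.npy"); s=cam("side0.npy")
crop(t,180,110,340,230,5,"pics/top0c.png"); crop(s,160,120,320,280,4,"pics/side0c.png")
print(proj(t,[0,0,0]),proj(t,[500,0,0]))
E
```

```text
[165.3961166  410.19533936] [170.5248438  214.02086753]
```

View pics/top0c.png

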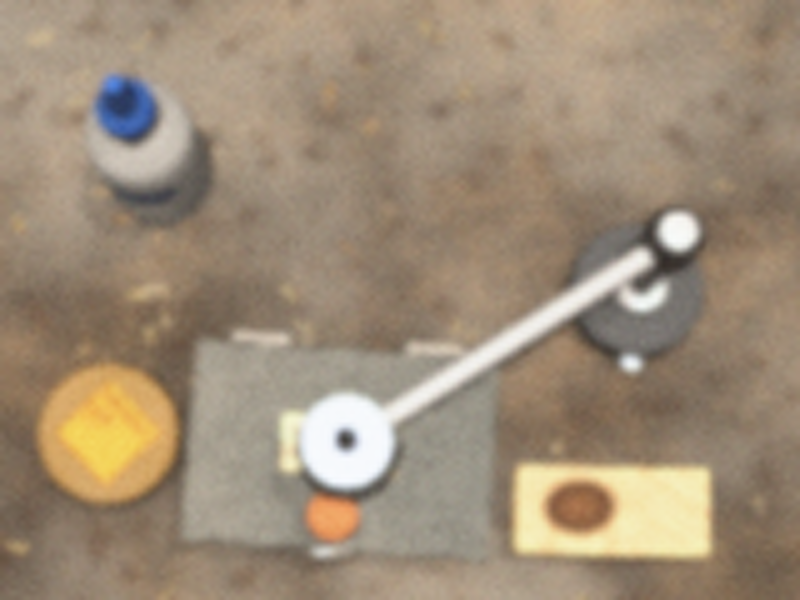

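View pics/side0c.png

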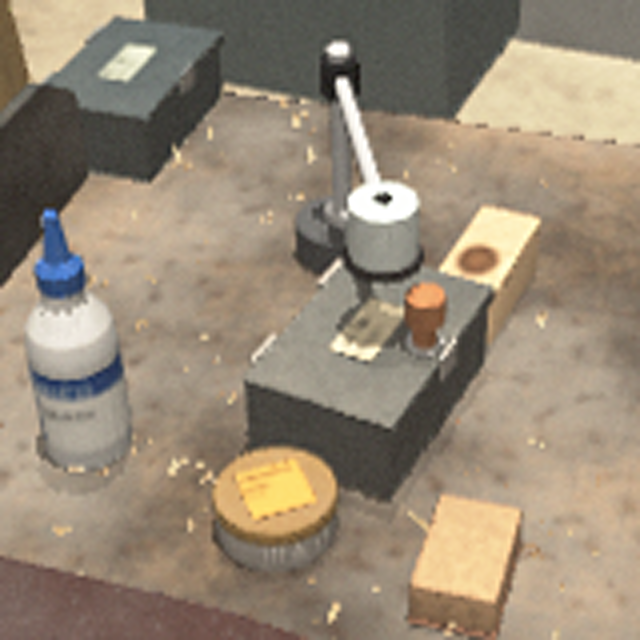

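```bash
python3 - <<'E'
from h import *
np.set_printoptions(precision=1,suppress=True)
t=cam("top0.npy"); s=cam("side0.npy")
f=lambda u,v,z:atz(t,180+u/5,110+v/5,z)
g=lambda u,v,z:atz(s,160+u/4,120+v/4,z)
HL,HR,FL,FR=[f(*a,65) for a in((195,340),(500,352),(183,543),(490,558))]
print("lid",HL,HR,FL,FR,np.linalg.norm(HL-HR),np.linalg.norm(HL-FL))
print("yaw",np.degrees([np.arctan2(*( (HL-FL)[[1,0]])),np.arctan2(-(HL-HR)[0],(HL-HR)[1])]), np.mean([HL,HR,FL,FR],0))
print("side lid", [g(*a,65) for a in ((247,382),(385,427),(490,290))])
print("knobtop",f(333,517,104),g(426,293,104))
print("lamp top",f(347,440,162),g(384,199,162))
print("post top",f(678,232,172),g(338,47,172))
print("offcut",[f(*a,45) for a in((515,465),(712,467),(513,555),(710,557))])
print("tin",f(108,433,33)); print("bottle",f(125,107,160)); print("sand",atz(t,201,242,30))
E
```

```text
lid [ 588.1 -137.    65. ] [ 581.6 -293.2   65. ] [ 484.2 -132.    65. ] [ 476.5 -287.2   65. ] 156.3489833141845 104.06297952744097
yaw [-2.7 -2.4] [ 532.6 -212.3   65. ]
side lid [array([ 583.3, -133.8,   65. ]), array([ 489.8, -126.9,   65. ]), array([ 475.8, -277.2,   65. ])]
knobtop [ 494.8 -209.   104. ] [ 495.8 -209.6  104. ]
lamp top [ 526.3 -216.9  162. ] [ 525.6 -215.8  162. ]
post top [ 620.7 -368.6  172. ] [ 621.2 -367.8  172. ]
offcut [array([ 525.4, -301.6,   45. ]), array([ 524.2, -403.5,   45. ]), array([ 478.9, -300.2,   45. ]), array([ 477.8, -401.4,   45. ])]
tin [543.7 -88.4  33. ]
bottle [ 683.8 -112.5  160. ]
sand [425.2 -88.3  30. ]
```

>>> apply_moves(
  delta_pos=[
    [-12,-10,-1],
    [-24,-20,-1],
    [-24,-20,-1],
    [-24,-20,-1],
    [-24,-20,-1],
    [-24,-20,-1],
    [-24,-20,-1],
    [-24,-20,-1],
    [-24,-20,-1],
    [-24,-20,-1],
    [-24,-20,-1],
    [-24,-20,-1],
    [-24,-20,-1],
    [-24,-20,-1],
    [-24,-20,-1],
    [-24,-20,-1],
    [-12,-10,0],
    [0,0,0],
  ],
  dr=[
    [0,0,0],
    [0,0,0],
    [0,0,0],
    [0,0,0],
    [0,0,0],
    [0,0,0],
    [0,0,0],
    [0,0,0],
    [0,0,0],
    [0,0,0],
    [0,0,0],
    [0,0,0],
    [0,0,0],
    [0,0,0],
    [0,0,0],
    [0,0,0],
    [0,0,0],
    [0,0,0],
  ],
  claw=0,
)

```text
t: 1.9
ee_pos: [469.5, 140.0, 243.2]
orientation: [-3.14, 0.001, 2.762]
ft_force: [-0.2, -0.0, -0.1]
gripper_width: 85.2
```

```bash
cat >> h.py <<'E'
def plan(tx,ty,tz,yaw):
    s=ctrl.get_state(); p=s["ee_pos"]; Rm=R.from_euler('xyz',s["orientation"])
    d=Rm.inv().apply(np.array([tx,ty,tz])-p)
    dr=(Rm.inv()*R.from_euler('xyz',[np.pi,0,yaw])).as_rotvec()
    print("t",round(s["t"],2),"pos",p.round(1),"rpy",s["orientation"].round(3),"q",s["joint_pos"].round(2),"F",s["ft_force"].round(1),"w",round(s["gripper_width"],1))
    print("tool delta",d.round(1),"dr",dr.round(3))
E
python3 -c "
from h import *
plan(526,-217,227,2.13)"
```

```text
t 1.9 pos [469.5 140.  243.2] rpy [-3.140e+00  1.000e-03  2.762e+00] q [-0.27  0.28 -0.1   1.82  0.03  1.04  0.81] F [-0.2 -0.  -0.1] w 85.2
tool delta [-184.7 -310.7   16.7] dr [-0.001  0.001  0.632]
```

>>> apply_moves(
  delta_pos=[
    [-6.7,-11.2,0],
    [-13.7,-23,1],
    [-13.7,-23,1],
    [-13.7,-23,1],
    [-13.7,-23,1],
    [-13.7,-23,1],
    [-13.7,-23,1],
    [-13.7,-23,1],
    [-13.7,-23,1],
    [-13.7,-23,1],
    [-13.7,-23,1],
    [-13.7,-23,1],
    [-13.7,-23,1],
    [-13.7,-23,1],
    [0,0,0],
    [0,0,0],
    [0,0,0],
    [0,0,0],
    [0,0,0],
    [0,0,0],
  ],
  dr=[
    [0,0,0],
    [0,0,0],
    [0,0,0],
    [0,0,0],
    [0,0,0],
    [0,0,0],
    [0,0,0],
    [0,0,0],
    [0,0,0],
    [0,0,0],
    [0,0,0],
    [0,0,0],
    [0,0,0],
    [0,0,0.05],
    [0,0,0.12],
    [0,0,0.12],
    [0,0,0.12],
    [0,0,0.12],
    [0,0,0.1],
    [0,0,0],
  ],
)

```text
t: 3.9
ee_pos: [527.3, -211.8, 230.2]
orientation: [-3.141, -0.001, 2.138]
ft_force: [-0.4, -0.7, -0.4]
gripper_width: 85.5
```

```bash
python3 - <<'E'
from h import *
plan(526,-217,160,2.13)
s=ctrl.get_state()
c=ctrl.read_camera("wrist"); c["s"]=s; np.save("wrist1.npy",c,allow_pickle=True)
cv2.imwrite("pics/w1.png",c["img"][:,:,::-1])
c=ctrl.read_camera("side"); crop(c,140,60,340,260,3,"pics/s1.png")
E
```

```text
t 3.9 pos [ 527.3 -211.8  230.2] rpy [-3.141e+00 -1.000e-03  2.138e+00] q [ 0.21  0.42  0.19  1.65 -0.09  1.08  0.99] F [-0.4 -0.7 -0.4] w 85.5
tool delta [-3.7 -3.9 70.2] dr [-0.    -0.001  0.008]
```

View pics/w1.png

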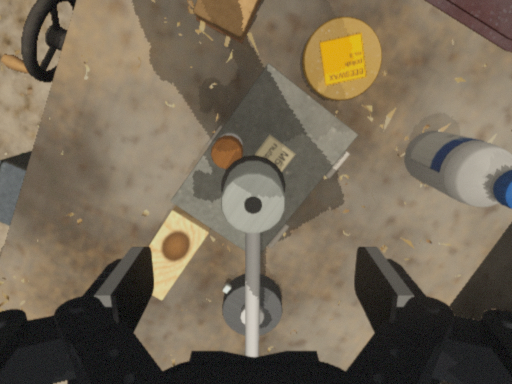

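View pics/s1.png

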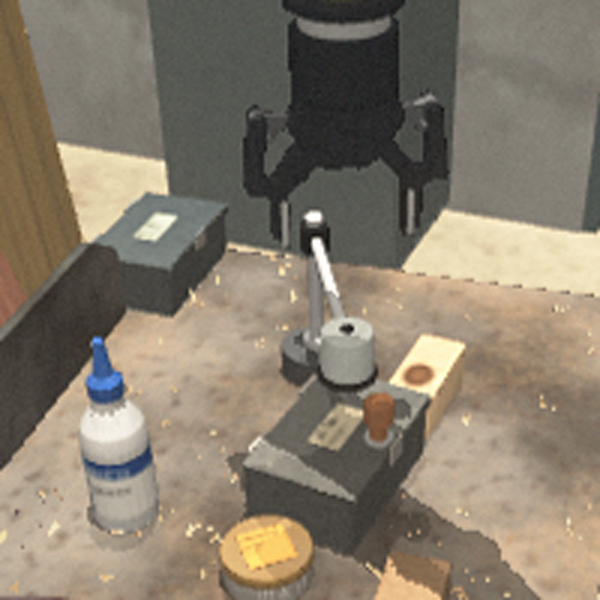

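```bash
cat >> h.py <<'E'
def watz(c,u,v,z):
    s=c["s"]; T=np.array(c["tool_from_camera"]); Rm=R.from_euler('xyz',s["orientation"]).as_matrix()
    o=Rm@T[:3,3]+s["ee_pos"]; d=Rm@T[:3,:3]@np.array([(u-c["cx"])/c["fx"],(v-c["cy"])/c["fy"],1])
    return o+d*(z-o[2])/d[2]
E
python3 -c "
from h import *
c=cam('wrist1.npy'); print(watz(c,253,204,162), watz(c,227,152,104))"
```

```text
[ 527.33355112 -213.2947046   162.        ] [ 496.57770867 -204.28576336  104.        ]
```

>>> apply_moves(
  delta_pos=[
    [-1.5,-1,10],
    [-1.5,-1,14],
    [0,0,14],
    [0,0,14],
    [0,0,10],
    [0,0,6],
    [0,0,0],
  ],
  dr=[
    [0,0,0],
    [0,0,0],
    [0,0,0],
    [0,0,0],
    [0,0,0],
    [0,0,0],
    [0,0,0],
  ],
)

```text
t: 4.7
ee_pos: [527.1, -216.0, 161.4]
orientation: [-3.141, -0.001, 2.138]
ft_force: [-0.4, -0.9, -0.0]
gripper_width: 85.6
```

>>> apply_moves(
  delta_pos=[
    [0,0,0],
    [0,0,0],
    [0,0,0],
    [0,0,0],
    [0,0,0],
    [0,0,0],
    [0,0,0],
    [0,0,0],
  ],
  dr=[
    [0,0,0],
    [0,0,0],
    [0,0,0],
    [0,0,0],
    [0,0,0],
    [0,0,0],
    [0,0,0],
    [0,0,0],
  ],
  claw=1,
)

```text
t: 5.5
ee_pos: [527.6, -216.2, 162.3]
orientation: [-3.142, 0.0, 2.138]
ft_force: [0.5, 0.2, -0.4]
gripper_width: -0.2
```

```bash
python3 - <<'E'
from h import *
plan(526,-217,160,2.13)
c=ctrl.read_camera("side"); crop(c,140,60,340,260,3,"pics/s2.png")
E
```

```text
t 5.5 pos [ 527.6 -216.2  162.3] rpy [-3.142  0.     2.138] q [ 0.23  0.48  0.18  1.75 -0.1   0.92  1.02] F [ 0.5  0.2 -0.4] w -0.2
tool delta [ 0.2 -1.7  2.3] dr [-0.     0.     0.008]
```

View pics/s2.png

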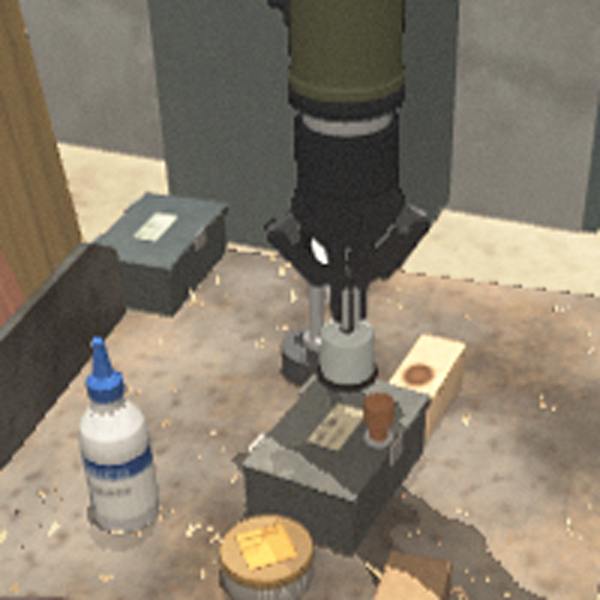

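```bash
python3 - <<'E'
from h import *
c=cam("side0.npy")
for z in(162,140): print((proj(c,[527.6,-216.2,z])-[140,60])*3)
print(ctrl.finger_overhang)
s=ctrl.get_state()
c=ctrl.read_camera("wrist"); c["s"]=s; np.save("wrist2.npy",c,allow_pickle=True)
cv2.imwrite("pics/w2.png",c["img"][:,:,::-1])
c=ctrl.read_camera("top"); crop(c,180,110,340,230,5,"pics/t2.png")
E
```

```text
[345.94551242 328.47799963]
[346.13922467 351.17699084]
22.0
```

View pics/w2.png

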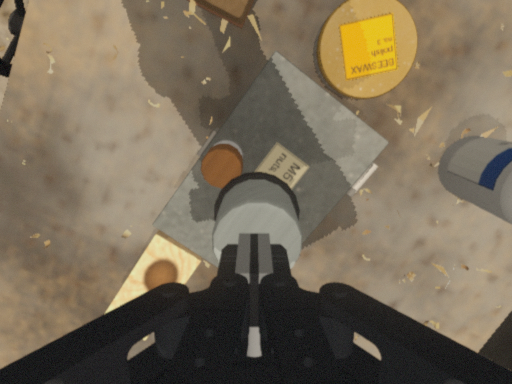

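View pics/t2.png

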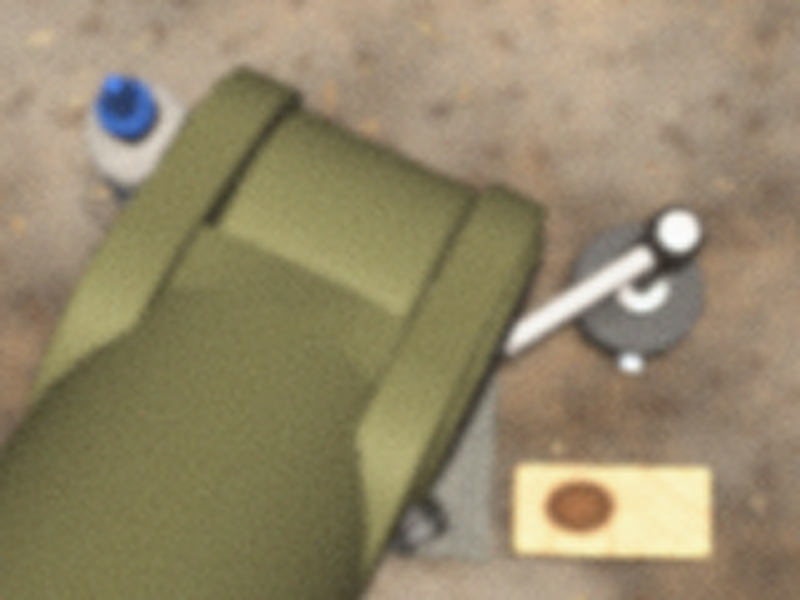

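```bash
python3 - <<'E'
from h import *
c=cam("wrist2.npy"); T=np.linalg.inv(np.array(c["tool_from_camera"]))
print(np.array(c["tool_from_camera"]).round(3))
for z in(-20,-10,0,10,22):
  for x in(0,11):
    q=T@[x,0,z,1]; print(z,x,(c["cx"]+c["fx"]*q[0]/q[2]).round(0),(c["cy"]+c["fy"]*q[1]/q[2]).round(0))
crop(c,180,180,340,300,5,"pics/w2c.png")
E
```

```text
[[-1.00000e-03 -9.58000e-01 -2.86000e-01  7.40620e+01]
 [ 1.00000e+00 -1.00000e-03 -1.00000e-03  1.00000e-02]
 [ 1.00000e-03 -2.86000e-01  9.58000e-01 -1.47423e+02]
 [ 0.00000e+00  0.00000e+00  0.00000e+00  1.00000e+00]]
-20 0 254.0 271.0
-20 11 254.0 247.0
-10 0 254.0 259.0
-10 11 254.0 237.0
0 0 254.0 249.0
0 11 254.0 228.0
10 0 254.0 240.0
10 11 254.0 220.0
22 0 254.0 230.0
22 11 254.0 211.0
```

View pics/w2c.png

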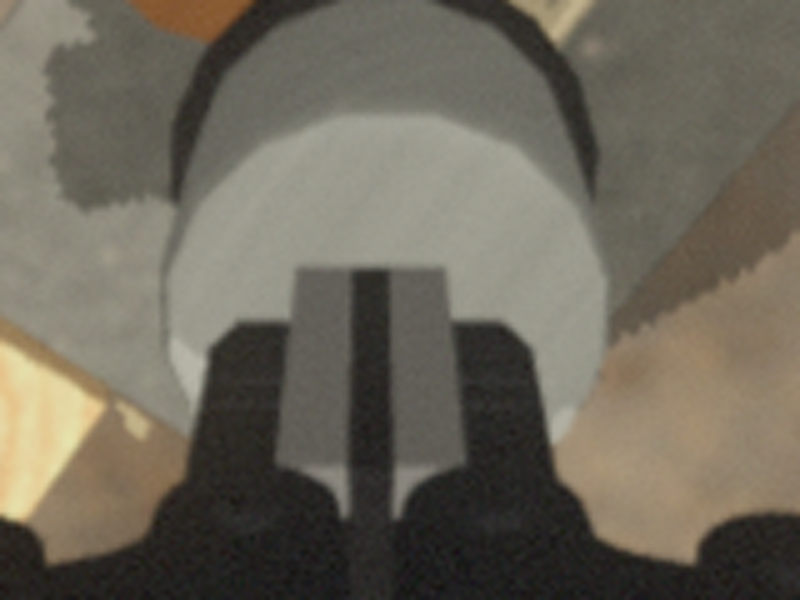

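>>> apply_moves(
  delta_pos=[
    [0,0,-2],
    [0,0,0],
    [0,0,0],
    [0,0,0],
    [0,0,0],
    [0,0,0],
    [0,0,0],
    [0,0,4],
    [0,0,6],
    [0,0,6],
    [0,0,4],
    [0,0,0],
  ],
  dr=[
    [0,0,0],
    [0,0,0],
    [0,0,0],
    [0,0,0],
    [0,0,0],
    [0,0,0],
    [0,0,0],
    [0,0,0],
    [0,0,0],
    [0,0,0],
    [0,0,0],
    [0,0,0],
  ],
  claw=0,
)

```text
t: 6.85
ee_pos: [527.1, -216.0, 143.4]
orientation: [-3.141, -0.001, 2.138]
ft_force: [0.4, -1.1, 0.6]
gripper_width: 85.4
```

```bash
python3 - <<'E'
from h import *
plan(526,-217,160,2.13)
s=ctrl.get_state()
c=ctrl.read_camera("wrist"); print(c["fx"]); c["s"]=s; np.save("wrist3.npy",c,allow_pickle=True)
cv2.imwrite("pics/w3.png",c["img"][:,:,::-1])
c=ctrl.read_camera("side"); crop(c,190,100,310,220,5,"pics/s3.png")
E
```

```text
t 6.85 pos [ 527.1 -216.   143.4] rpy [-3.141e+00 -1.000e-03  2.138e+00] q [ 0.23  0.51  0.17  1.77 -0.11  0.88  1.02] F [ 0.4 -1.1  0.6] w 85.4
tool delta [ -0.3  -1.5 -16.6] dr [-0.001 -0.001  0.008]
343.5777908894546
```

View pics/w3.png

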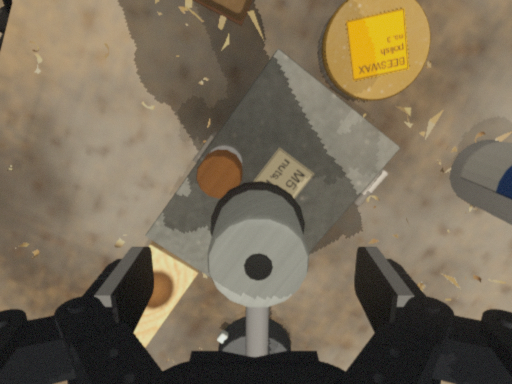

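View pics/s3.png

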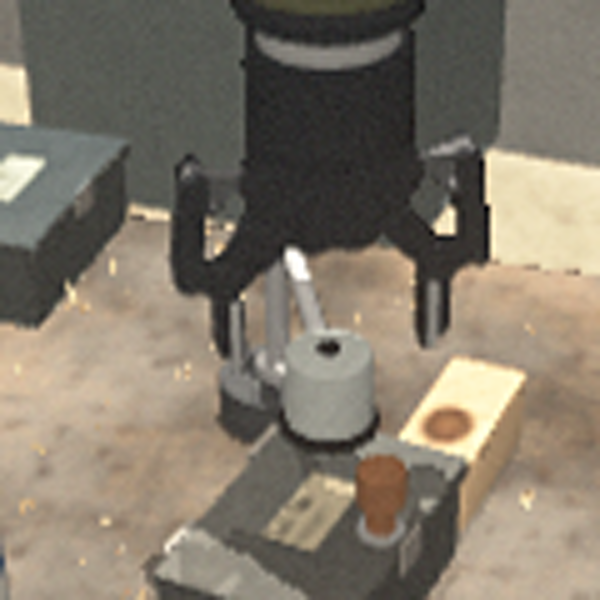

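```bash
python3 - <<'E'
from h import *
c=cam("wrist3.npy")
for z in(162,140,180): print(z,np.linalg.norm(watz(c,209.5,258,z)-watz(c,306.5,258,z)), watz(c,258,257,z))
c=cam("wrist1.npy")
for z in(162,140,180): print(z,np.linalg.norm(watz(c,221.5,204,z)-watz(c,284.5,204,z)), watz(c,253,204,z))
crop(cam("wrist3.npy"),180,200,340,320,5,"pics/w3c.png")
E
```

```text
162 40.39680215092673 [ 525.39855873 -210.27935755  162.        ]
140 47.292196386836025 [ 531.85923789 -219.96137227  140.        ]
180 34.75511595791011 [ 520.11254852 -202.35770914  180.        ]
162 41.83776196289624 [ 527.33355112 -213.2947046   162.        ]
140 46.105553632478504 [ 531.38599105 -219.8104457   140.        ]
180 38.3459324150562 [ 524.01791845 -207.9636437   180.        ]
```

View pics/w3c.png

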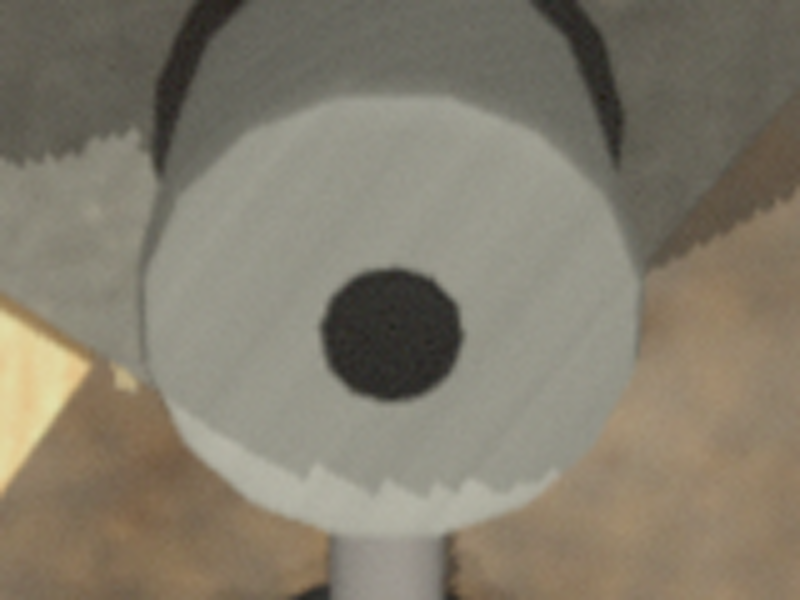

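>>> apply_moves(
  delta_pos=[
    [0,1.5,3],
    [0,0,6],
    [0,0,6],
    [0,0,6],
    [0,0,4],
    [0,0,0],
  ],
  dr=[
    [0,0,0],
    [0,0,0],
    [0,0,0],
    [0,0,0],
    [0,0,0],
    [0,0,0],
  ],
)

```text
t: 7.55
ee_pos: [528.3, -215.2, 118.5]
orientation: [-3.141, -0.001, 2.138]
ft_force: [0.3, 0.4, -0.4]
gripper_width: 85.5
```

```bash
python3 - <<'E'
from h import *
plan(526,-217,160,2.13)
c=ctrl.read_camera("side"); crop(c,190,100,310,220,5,"pics/s4.png")
E
```

```text
t 7.55 pos [ 528.3 -215.2  118.5] rpy [-3.141e+00 -1.000e-03  2.138e+00] q [ 0.24  0.54  0.17  1.8  -0.12  0.82  1.03] F [ 0.3  0.4 -0.4] w 85.5
tool delta [ -0.2  -3.  -41.5] dr [-0.001 -0.001  0.008]
```

View pics/s4.png

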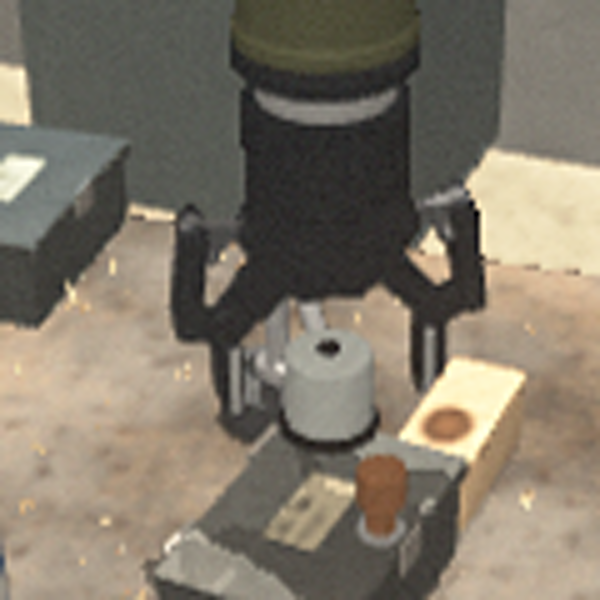

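>>> apply_moves(
  delta_pos=[
    [0,0,-4],
    [0,0,0],
    [0,0,0],
    [0,0,0],
    [0,0,0],
    [0,0,0],
    [0,0,0],
    [0,0,0],
  ],
  dr=[
    [0,0,0],
    [0,0,0],
    [0,0,0],
    [0,0,0],
    [0,0,0],
    [0,0,0],
    [0,0,0],
    [0,0,0],
  ],
  claw=1,
)

```text
t: 8.4
ee_pos: [529.2, -215.4, 124.0]
orientation: [3.141, 0.001, 2.138]
ft_force: [-1.2, 0.3, 6.4]
gripper_width: 42.6
```

```bash
python3 - <<'E'
from h import *
plan(526,-217,160,2.13)
s=ctrl.get_state()
c=ctrl.read_camera("wrist"); c["s"]=s; np.save("wrist5.npy",c,allow_pickle=True)
cv2.imwrite("pics/w5.png",c["img"][:,:,::-1])
c=ctrl.read_camera("side"); crop(c,190,100,310,220,5,"pics/s5.png")
E
```

```text
t 8.4 pos [ 529.2 -215.4  124. ] rpy [3.141e+00 1.000e-03 2.138e+00] q [ 0.23  0.53  0.17  1.79 -0.11  0.83  1.02] F [-1.2  0.3  6.4] w 42.6
tool delta [  0.3  -3.5 -36. ] dr [0.001 0.001 0.008]
```

View pics/w5.png

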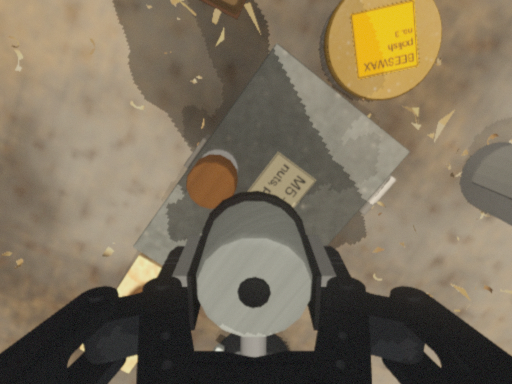

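View pics/s5.png

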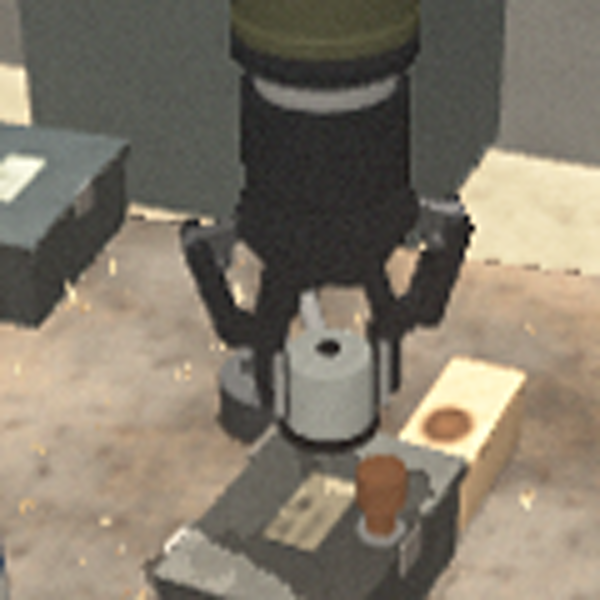

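>>> apply_moves(
  delta_pos=[
    [-0.1,-7.1,0],
    [-0.6,-14.2,0],
    [-0.6,-14.2,0],
    [-0.6,-14.2,0],
    [-0.6,-14.2,0],
  ],
  dr=[
    [0,0,-0.04],
    [0,0,-0.08],
    [0,0,-0.08],
    [0,0,-0.08],
    [0,0,-0.08],
  ],
)

```text
t: 9.0
ee_pos: [481.6, -258.7, 124.0]
orientation: [3.141, -0.0, 2.501]
ft_force: [-1.1, 1.5, 4.9]
gripper_width: 42.6
```

>>> apply_moves(
  delta_pos=[
    [-0.6,-14.2,0],
    [-0.6,-14.2,0],
    [-0.6,-14.2,0],
    [-0.6,-14.2,0],
    [-0.6,-14.2,0],
    [-0.6,-14.2,0],
    [-0.6,-14.2,0],
    [-0.6,-14.2,0],
    [-0.1,-7.1,0],
    [0,0,0],
    [0,0,0],
  ],
  dr=[
    [0,0,-0.08],
    [0,0,-0.08],
    [0,0,-0.08],
    [0,0,-0.08],
    [0,0,-0.08],
    [0,0,-0.08],
    [0,0,-0.08],
    [0,0,-0.08],
    [0,0,-0.04],
    [0,0,0],
    [0,0,0],
  ],
)

```text
t: 10.1
ee_pos: [445.1, -372.3, 124.0]
orientation: [-3.141, -0.002, -3.106]
ft_force: [-7.3, 0.8, 9.7]
gripper_width: 42.6
```

>>> apply_moves(
  delta_pos=[
    [0,0,0],
    [0,0,0],
    [0,0,0],
    [0,0,0],
    [0,0,0],
    [0,0,0],
    [0,0,0],
  ],
  dr=[
    [0,0,0],
    [0,0,0],
    [0,0,0],
    [0,0,0],
    [0,0,0],
    [0,0,0],
    [0,0,0],
  ],
  claw=0,
)

```text
t: 10.8
ee_pos: [447.0, -371.8, 123.2]
orientation: [3.142, -0.0, -3.105]
ft_force: [-0.3, -0.1, -0.5]
gripper_width: 85.5
```

>>> apply_moves(
  delta_pos=[
    [0,0,-5],
    [0,0,-15],
    [0,0,-20],
    [0,0,-20],
    [0,0,-20],
    [0,0,-15],
    [0,0,-5],
    [0,0,0],
  ],
  dr=[
    [0,0,0],
    [0,0,0],
    [0,0,0],
    [0,0,0],
    [0,0,0],
    [0,0,0],
    [0,0,0],
    [0,0,0],
  ],
)

```text
t: 11.6
ee_pos: [447.2, -372.0, 224.0]
orientation: [-3.141, 0.001, -3.105]
ft_force: [0.4, 0.1, -0.5]
gripper_width: 85.4
```

```bash
python3 - <<'E'
from h import *
plan(495.5,-208.5,200,3.10)
for n in("top","side"):
    c=ctrl.read_camera(n); np.save(f"{n}6.npy",c,allow_pickle=True)
    cv2.imwrite(f"pics/{n}6.png",c["img"][:,:,::-1])
E
```

```text
t 11.6 pos [ 447.2 -372.   224. ] rpy [-3.141e+00  1.000e-03 -3.105e+00] q [ 0.74  0.44 -0.14  1.63  0.07  1.08  2.19] F [ 0.4  0.1 -0.5] w 85.4
tool delta [-54.2 161.7  23.9] dr [-0.001  0.001  0.078]
```

View pics/top6.png

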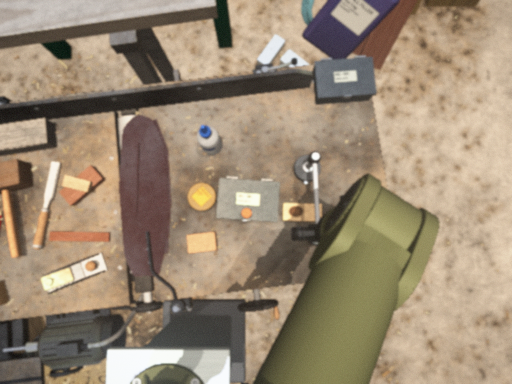

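View pics/side6.png

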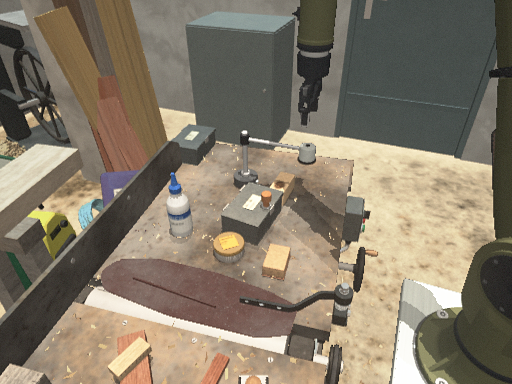

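```bash
python3 - <<'E'
from h import *
crop(cam("top6.npy"),205,160,325,250,6,"pics/t6c.png"); crop(cam("side6.npy"),210,120,330,240,5,"pics/s6c.png")
E
```

```text
(no output)
```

View pics/t6c.png

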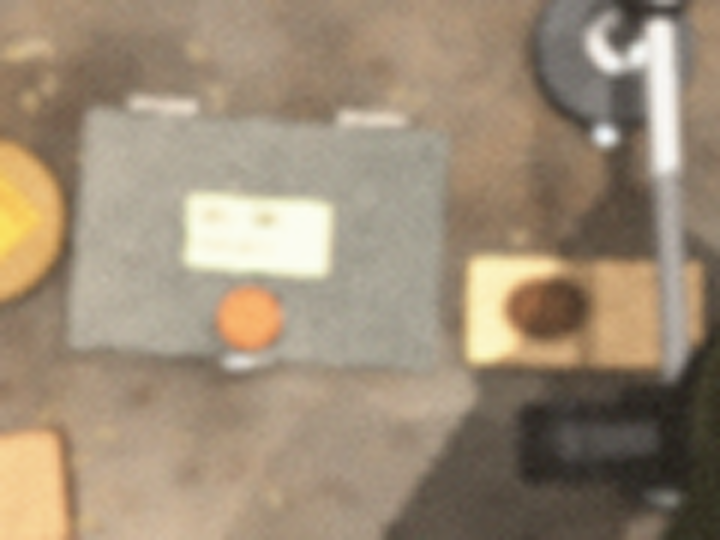

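View pics/s6c.png

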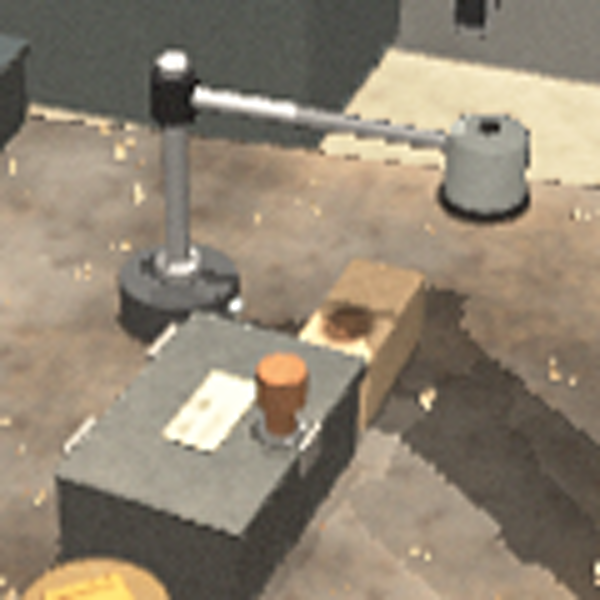

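```bash
python3 - <<'E'
from h import *
np.set_printoptions(precision=1,suppress=True)
t=cam("top6.npy"); s=cam("side6.npy")
f=lambda u,v,z:atz(t,205+u/6,160+v/6,z)
g=lambda u,v,z:atz(s,210+u/5,120+v/5,z)
print("knob top",f(249,318,104),g(282,368,104))
print("lid",*[f(*a,65) for a in((86,107),(448,133),(70,348),(440,365))])
print("lid s",*[g(*a,65) for a in((58,480),(238,535),(362,360),(190,315))])
print("lamp head",g(489,130,162))
E
```

```text
knob top [ 495.7 -208.7  104. ] [ 495.5 -208.2  104. ]
lid [ 588.6 -137.8   65. ] [ 577.  -292.3   65. ] [ 485.7 -132.2   65. ] [ 478.4 -288.1   65. ]
lid s [ 582.8 -131.9   65. ] [ 486.5 -127.2   65. ] [ 476.8 -279.2   65. ] [ 577.3 -283.9   65. ]
lamp head [ 441.2 -371.5  162. ]
```

>>> apply_moves(
  delta_pos=[
    [-3,9,0],
    [-6,18,0],
    [-6,18,0],
    [-6,18,0],
    [-6,18,0],
    [-6,18,0],
    [-6,18,0],
    [-6,18,0],
    [-5,15,10],
    [-3,9,15],
    [-1,3,20],
    [0,0,15],
    [0,0,10],
    [0,0,0],
  ],
  dr=[
    [0,0,0],
    [0,0,0],
    [0,0,0],
    [0,0,0],
    [0,0,0],
    [0,0,0],
    [0,0,0],
    [0,0,0],
    [0,0,0],
    [0,0,0],
    [0,0,0],
    [0,0,0.03],
    [0,0,0.055],
    [0,0,0],
  ],
)

```text
t: 13.1
ee_pos: [493.9, -206.7, 151.4]
orientation: [3.14, -0.004, 3.093]
ft_force: [-0.3, 0.1, 0.6]
gripper_width: 85.5
```

```bash
python3 - <<'E'
from h import *
plan(495.6,-208.5,80,3.09)
s=ctrl.get_state()
c=ctrl.read_camera("wrist"); c["s"]=s; np.save("wrist7.npy",c,allow_pickle=True)
cv2.imwrite("pics/w7.png",c["img"][:,:,::-1])
c=ctrl.read_camera("side"); crop(c,190,100,310,220,5,"pics/s7.png")
E
```

```text
t 13.1 pos [ 493.9 -206.7  151.4] rpy [ 3.14  -0.004  3.093] q [ 0.45  0.45 -0.15  1.84  0.08  0.86  1.79] F [-0.3  0.1  0.6] w 85.5
tool delta [-2.  -1.9 71.4] dr [ 0.001 -0.004  0.003]
```

View pics/w7.png

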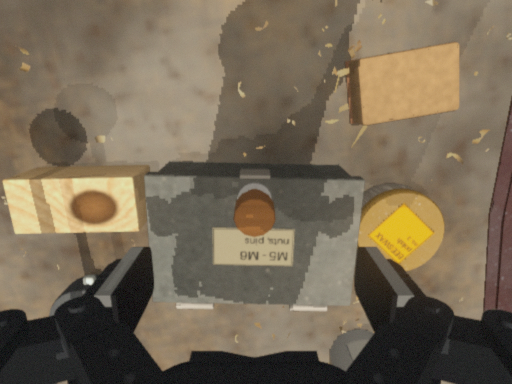

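View pics/s7.png

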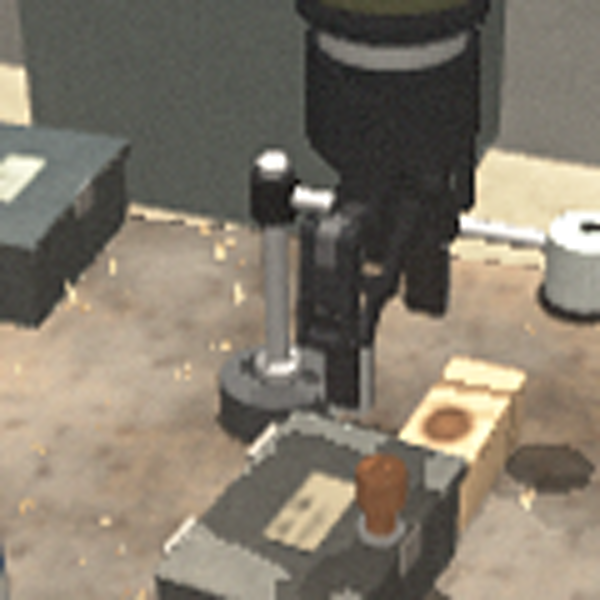

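```bash
python3 - <<'E'
from h import *
s=cam("side6.npy")
for p in([493.9,-206.7],[500,-206.7]):
  for z in(140,150,160,170,180): print(p,z,(proj(s,p+[z])-[190,100])*5)
print((proj(s,[495.6,-208.5,104])-[190,100])*5)
for sg in(1,-1): print((proj(s,[493.9,-206.7+sg*50,165])-[190,100])*5)
c=cam("wrist7.npy"); print(watz(c,255,214,104),watz(c,255,214,92))
s=ctrl.read_camera("side"); crop(s,240,130,300,190,10,"pics/s7c.png")
E
```

```text
[493.9, -206.7] 140 [384.76640726 410.23472587]
[493.9, -206.7] 150 [385.00146087 393.00018358]
[493.9, -206.7] 160 [385.23965111 375.53565825]
[493.9, -206.7] 170 [385.48104119 357.83651552]
[493.9, -206.7] 180 [385.72569602 339.89799566]
[500, -206.7] 140 [372.84385577 407.56058266]
[500, -206.7] 150 [372.99955195 390.34542116]
[500, -206.7] 160 [373.15732129 372.90103261]
[500, -206.7] 170 [373.31720548 355.22280794]
[500, -206.7] 180 [373.47924732 337.30601369]
[381.99427517 467.6306063 ]
[346.27337552 424.15646786]
[421.30044321 313.8983381 ]
[ 494.5811963  -204.97916242  104.        ] [ 499.10449175 -205.14216289   92.        ]
```

View pics/s7c.png

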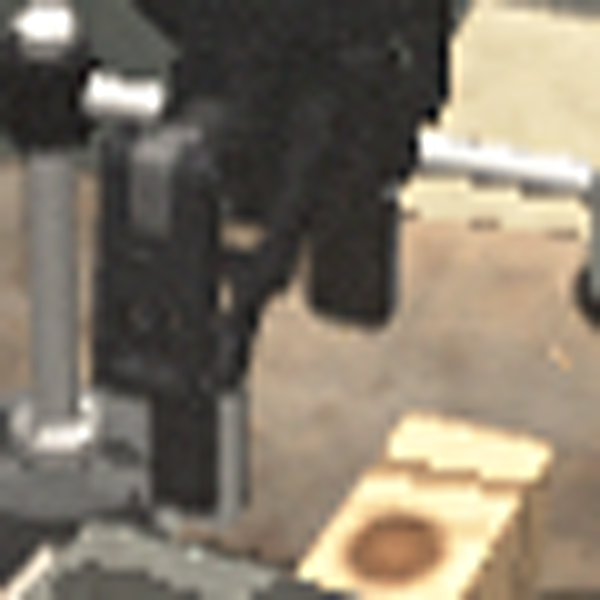

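```bash
python3 - <<'E'
from h import *
from scipy.optimize import least_squares
s=cam("side6.npy")
for y,px in((-150,(258.2,180.6)),(-249,(275.4,162))):
    r=least_squares(lambda q:proj(s,[q[0],y,q[1]])-px,[494,160]); print(y,r.x)
E
```

```text
-150 [493.74621207 180.99206216]
-249 [488.40726025 172.98041224]
```

>>> apply_moves(
  delta_pos=[
    [-1,-1,12],
    [-1,0,16],
    [0,0,12],
    [0,0,6],
    [0,0,0],
  ],
  dr=[
    [0,-0.002,0],
    [0,-0.002,0],
    [0,0,0],
    [0,0,0],
    [0,0,0],
  ],
)

```text
t: 13.75
ee_pos: [496.7, -208.9, 106.8]
orientation: [3.141, 0.003, 3.093]
ft_force: [0.2, 0.5, 0.2]
gripper_width: 85.6
```

```bash
python3 - <<'E'
from h import *
plan(495.6,-208.5,75,3.09)
s=ctrl.get_state()
c=ctrl.read_camera("wrist"); c["s"]=s; np.save("wrist8.npy",c,allow_pickle=True)
cv2.imwrite("pics/w8.png",c["img"][:,:,::-1])
c=ctrl.read_camera("side"); crop(c,220,130,300,210,7,"pics/s8.png")
E
```

```text
t 13.75 pos [ 496.7 -208.9  106.8] rpy [3.141e+00 3.000e-03 3.093e+00] q [ 0.45  0.5  -0.14  1.89  0.1   0.75  1.78] F [0.2 0.5 0.2] w 85.6
tool delta [ 1.2  0.3 31.8] dr [0.    0.003 0.003]
```

View pics/w8.png

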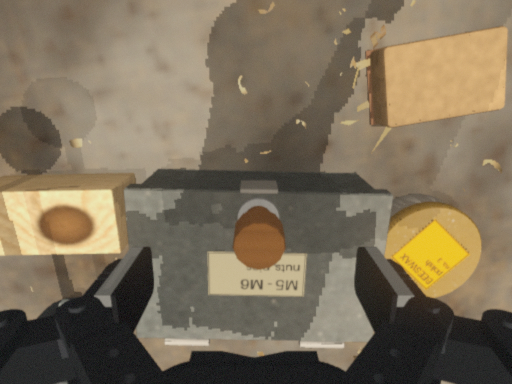

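View pics/s8.png

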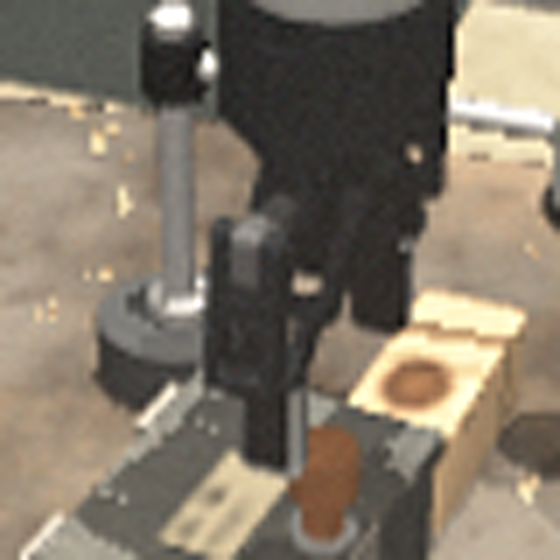

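>>> apply_moves(
  delta_pos=[
    [0,1,6],
    [0,0,8],
    [0,0,8],
    [0,0,7],
    [0,0,5],
    [0,0,0],
  ],
  dr=[
    [0,0,0],
    [0,0,0],
    [0,0,0],
    [0,0,0],
    [0,0,0],
    [0,0,0],
  ],
)

```text
t: 14.45
ee_pos: [496.8, -207.9, 72.3]
orientation: [3.141, 0.002, 3.093]
ft_force: [-0.4, -0.2, 0.8]
gripper_width: 85.7
```

>>> apply_moves(
  delta_pos=[
    [0,0,0],
    [0,0,0],
    [0,0,0],
    [0,0,0],
    [0,0,0],
    [0,0,0],
    [0,0,0],
    [0,0,0],
  ],
  dr=[
    [0,0,0],
    [0,0,0],
    [0,0,0],
    [0,0,0],
    [0,0,0],
    [0,0,0],
    [0,0,0],
    [0,0,0],
  ],
  claw=1,
)

```text
t: 15.25
ee_pos: [497.5, -206.6, 73.9]
orientation: [3.14, 0.004, 3.094]
ft_force: [-1.5, 3.9, 6.1]
gripper_width: 23.8
```

```bash
python3 - <<'E'
from h import *
plan(495.6,-208.5,75,3.09)
s=ctrl.get_state()
c=ctrl.read_camera("wrist"); c["s"]=s; np.save("wrist9.npy",c,allow_pickle=True)
cv2.imwrite("pics/w9.png",c["img"][:,:,::-1])
c=ctrl.read_camera("side"); crop(c,220,130,300,210,7,"pics/s9.png")
E
```

```text
t 15.25 pos [ 497.5 -206.6   73.9] rpy [3.14  0.004 3.094] q [ 0.44  0.55 -0.13  1.93  0.11  0.67  1.76] F [-1.5  3.9  6.1] w 23.8
tool delta [ 1.8 -2.  -1.1] dr [0.001 0.004 0.004]
```

View pics/w9.png

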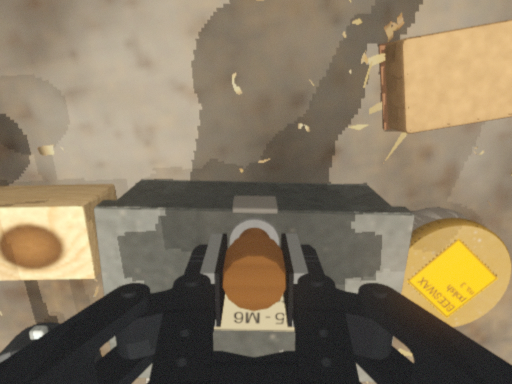

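View pics/s9.png

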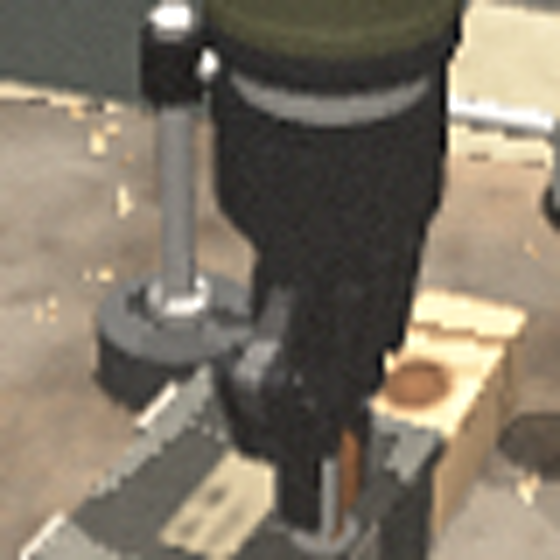

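```bash
python3 -c "
import numpy as np
th=np.radians(np.r_[0,1.5,np.arange(4.5,60,3),60]);r=np.hypot(91,31);a=np.arctan2(31,91)
d=91-r*np.cos(a+th);h=r*np.sin(a+th)-31
print(len(th)-1);print([[round(-x,1),0,round(-z,1)] for x,z in zip(np.diff(d),np.diff(h))])
for t in (30,31.5,60): print(t,91-r*np.cos(a+np.radians(t)),r*np.sin(a+np.radians(t))-31)"
```

```text
21
[[np.float64(-0.8), 0, np.float64(-2.4)], [np.float64(-1.9), 0, np.float64(-4.7)], [np.float64(-2.1), 0, np.float64(-4.6)], [np.float64(-2.3), 0, np.float64(-4.5)], [np.float64(-2.6), 0, np.float64(-4.3)], [np.float64(-2.8), 0, np.float64(-4.2)], [np.float64(-3.0), 0, np.float64(-4.0)], [np.float64(-3.2), 0, np.float64(-3.9)], [np.float64(-3.4), 0, np.float64(-3.7)], [np.float64(-3.6), 0, np.float64(-3.5)], [np.float64(-3.8), 0, np.float64(-3.3)], [np.float64(-4.0), 0, np.float64(-3.1)], [np.float64(-4.1), 0, np.float64(-2.9)], [np.float64(-4.3), 0, np.float64(-2.7)], [np.float64(-4.4), 0, np.float64(-2.5)], [np.float64(-4.5), 0, np.float64(-2.2)], [np.float64(-4.6), 0, np.float64(-2.0)], [np.float64(-4.7), 0, np.float64(-1.7)], [np.float64(-4.8), 0, np.float64(-1.5)], [np.float64(-4.9), 0, np.float64(-1.2)], [np.float64(-2.5), 0, np.float64(-0.5)]]
30 27.69168825561608 41.346787517317594
31.5 29.60720054997202 42.97921448412821
60 72.3467875173176 63.308311744383914
```

>>> apply_moves(
  delta_pos=[
    [-0.8,0,-2.4],
    [-1.9,0,-4.7],
    [-2.1,0,-4.6],
    [-2.3,0,-4.5],
    [-2.6,0,-4.3],
    [-2.8,0,-4.2],
  ],
  dr=[
    [0,0,0],
    [0,0,0],
    [0,0,0],
    [0,0,0],
    [0,0,0],
    [0,0,0],
  ],
)

```text
t: 15.95
ee_pos: [509.9, -207.4, 97.5]
orientation: [3.14, 0.003, 3.094]
ft_force: [4.1, 4.7, -10.6]
gripper_width: 24.1
```

```bash
python3 - <<'E'
from h import *
plan(495.6,-208.5,75,3.09)
c=ctrl.read_camera("side"); crop(c,200,110,320,230,5,"pics/s10.png")
E
```

```text
t 15.95 pos [ 509.9 -207.4   97.5] rpy [3.140e+00 3.000e-03 3.094e+00] q [ 0.44  0.53 -0.14  1.87  0.1   0.74  1.77] F [  4.1   4.7 -10.6] w 24.1
tool delta [14.3 -1.8 22.4] dr [0.002 0.003 0.004]
```

View pics/s10.png

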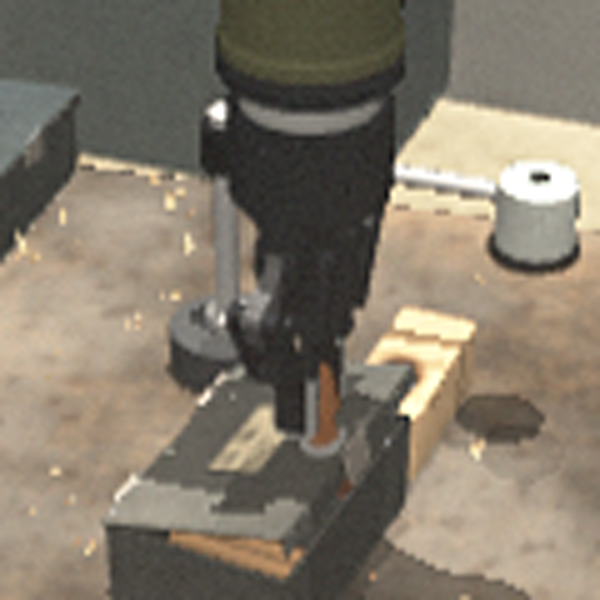

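>>> apply_moves(
  delta_pos=[
    [-3.0,0,-4.0],
    [-3.2,0,-3.9],
    [-3.4,0,-3.7],
    [-3.6,0,-3.5],
    [-3.8,0,-3.3],
    [-4.0,0,-3.1],
    [-4.1,0,-2.9],
  ],
  dr=[
    [0,0,0],
    [0,0,0],
    [0,0,0],
    [0,0,0],
    [0,0,0],
    [0,0,0],
    [0,0,0],
  ],
)

```text
t: 16.7
ee_pos: [534.2, -209.2, 121.9]
orientation: [3.14, 0.002, 3.093]
ft_force: [1.8, 4.8, -12.0]
gripper_width: 23.8
```

```bash
python3 - <<'E'
from h import *
plan(495.6,-208.5,75,3.09)
c=ctrl.read_camera("side"); crop(c,200,110,320,230,5,"pics/s11.png")
E
```

```text
t 16.7 pos [ 534.2 -209.2  121.9] rpy [3.140e+00 2.000e-03 3.093e+00] q [ 0.42  0.53 -0.14  1.78  0.09  0.83  1.76] F [  1.8   4.8 -12. ] w 23.8
tool delta [38.7 -1.3 46.9] dr [0.001 0.002 0.003]
```

View pics/s11.png

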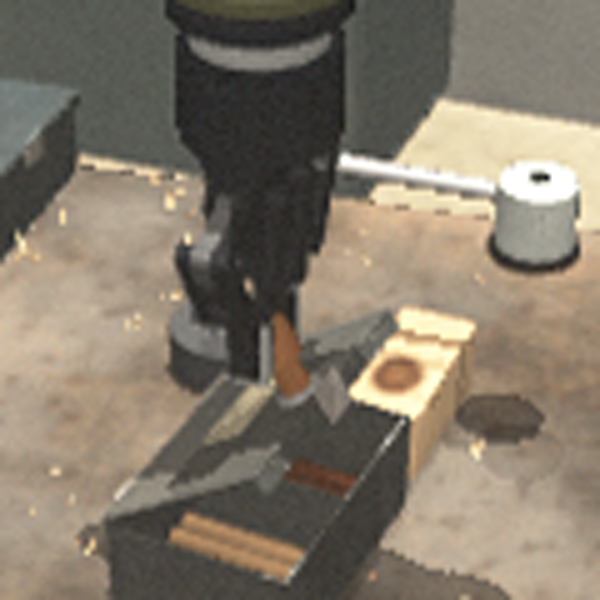

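>>> apply_moves(
  delta_pos=[
    [-4.3,0,-2.7],
    [-4.4,0,-2.5],
    [-4.5,0,-2.2],
    [-4.6,0,-2.0],
    [-4.7,0,-1.7],
    [-4.8,0,-1.5],
    [-4.9,0,-1.2],
    [-2.5,0,-0.5],
    [0,0,0],
    [0,0,0],
  ],
  dr=[
    [0,0,0],
    [0,0,0],
    [0,0,0],
    [0,0,0],
    [0,0,0],
    [0,0,0],
    [0,0,0],
    [0,0,0],
    [0,0,0],
    [0,0,0],
  ],
)

```text
t: 17.75
ee_pos: [569.2, -211.6, 137.2]
orientation: [3.142, 0.004, 3.092]
ft_force: [-0.5, 5.0, -8.3]
gripper_width: 23.4
```

```bash
python3 - <<'E'
from h import *
plan(495.6,-208.5,75,3.09)
c=ctrl.read_camera("side"); np.save("side12.npy",c,allow_pickle=True); crop(c,190,110,310,230,6,"pics/s12.png")
c=ctrl.read_camera("top"); np.save("top12.npy",c,allow_pickle=True); cv2.imwrite("pics/t12.png",c["img"][:,:,::-1])
E
```

```text
t 17.75 pos [ 569.2 -211.6  137.2] rpy [3.142 0.004 3.092] q [ 0.4   0.56 -0.14  1.68  0.09  0.91  1.75] F [-0.5  5.  -8.3] w 23.4
tool delta [74.  -0.5 61.9] dr [0.    0.004 0.002]
```

View pics/s12.png

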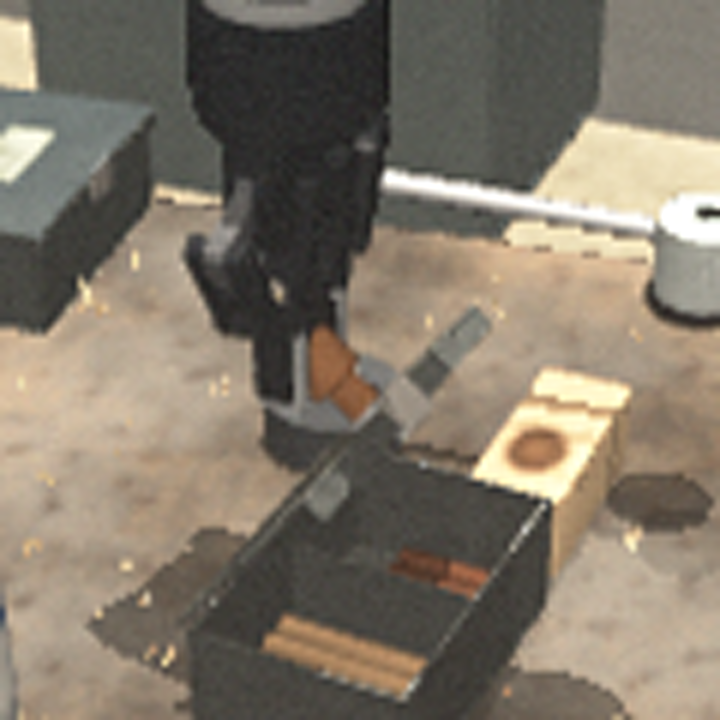

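View pics/t12.png

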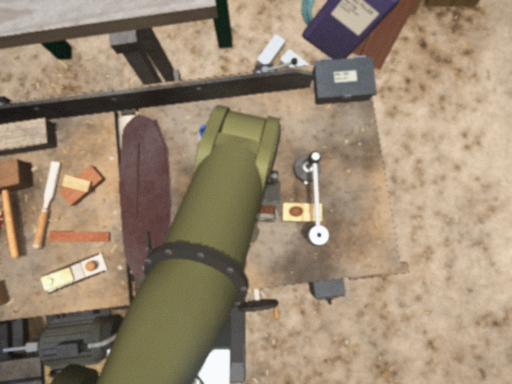

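```bash
python3 - <<'E'
from h import *
c=cam("side12.npy"); f=np.array([np.cos(-.05),np.sin(-.05),0]); l=np.array([-f[1],f[0],0]); z=np.array([0,0,1])
H=np.array([586.5,-213,62]); im=cv2.resize(c["img"][110:230,190:310,::-1],None,fx=6,fy=6,interpolation=cv2.INTER_CUBIC)
for th,col in((55,(0,0,255)),(60,(0,255,0)),(65,(255,0,0))):
    t=np.radians(th); e=-f*np.cos(t)+z*np.sin(t); n=f*np.sin(t)+z*np.cos(t)
    P=[H+l*a+e*b+n*3 for a,b in((78,0),(-78,0),(-78,108),(78,108))]
    q=[((proj(c,p)-[190,110])*6) for p in P]; print(th,np.round(q).tolist())
    K=H+e*91+n*31; print("knob",((proj(c,K)-[190,110])*6).round(), K.round(1))
    cv2.polylines(im,[np.int32(q)],True,col,1); cv2.circle(im,tuple(int(v) for v in (proj(c,K)-[190,110])*6),4,col,1)
cv2.imwrite("pics/s12o.png",im)
E
```

```text
55 [[171.0, 628.0], [339.0, 428.0], [465.0, 292.0], [300.0, 491.0]]
knob [314. 363.] [ 559.7 -211.7  154.3]
60 [[171.0, 628.0], [338.0, 429.0], [448.0, 279.0], [280.0, 475.0]]
knob [296. 354.] [ 567.9 -212.1  156.3]
65 [[171.0, 628.0], [338.0, 429.0], [429.0, 266.0], [260.0, 461.0]]
knob [278. 347.] [ 576.2 -212.5  157.6]
```

View pics/s12o.png

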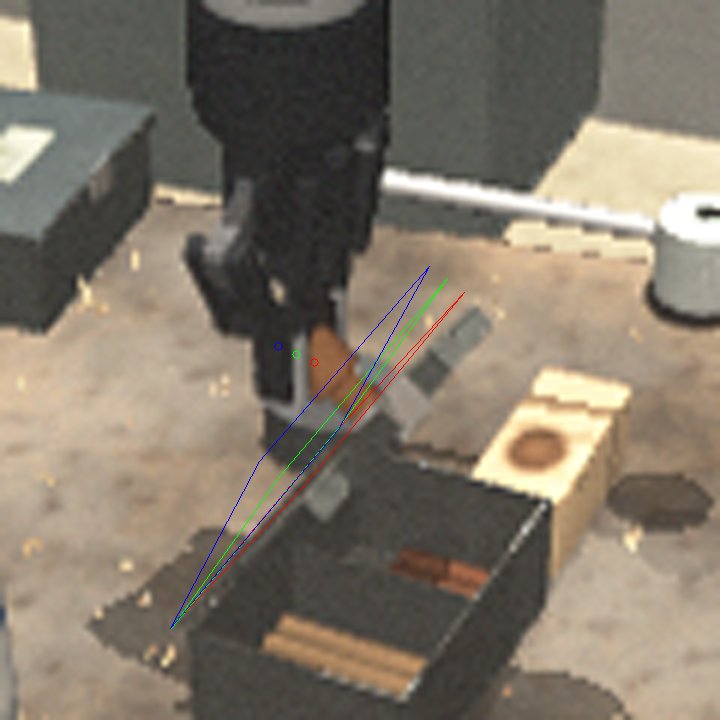

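```bash
python3 - <<'E'
from h import *
s=ctrl.get_state(); c=ctrl.read_camera("wrist"); c["s"]=s; np.save("wrist12.npy",c,allow_pickle=True)
cv2.imwrite("pics/w12.png",c["img"][:,:,::-1])
crop(cam("side12.npy"),215,150,285,210,10,"pics/s12c.png")
E
```

```text
(no output)
```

View pics/w12.png

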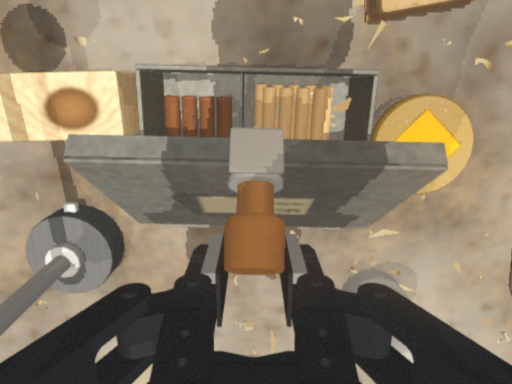

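View pics/s12c.png

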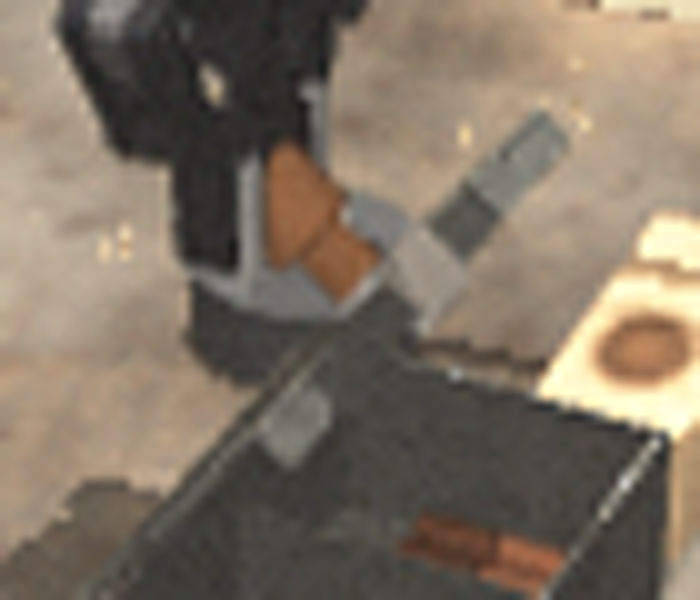

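```bash
python3 - <<'E'
from h import *
c=cam("wrist12.npy"); print(c["cx"],c["cy"])
crop(c,55,60,255,240,4,"pics/w12a.png");crop(c,255,60,455,240,4,"pics/w12b.png")
E
```

```text
253.7122201194051 188.11615343990067
```

View pics/w12a.png

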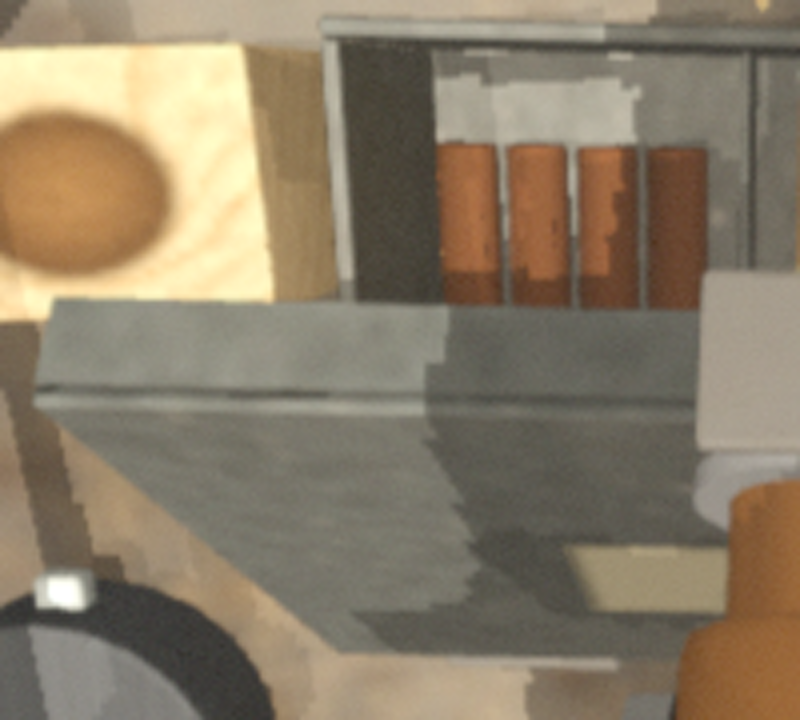

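View pics/w12b.png

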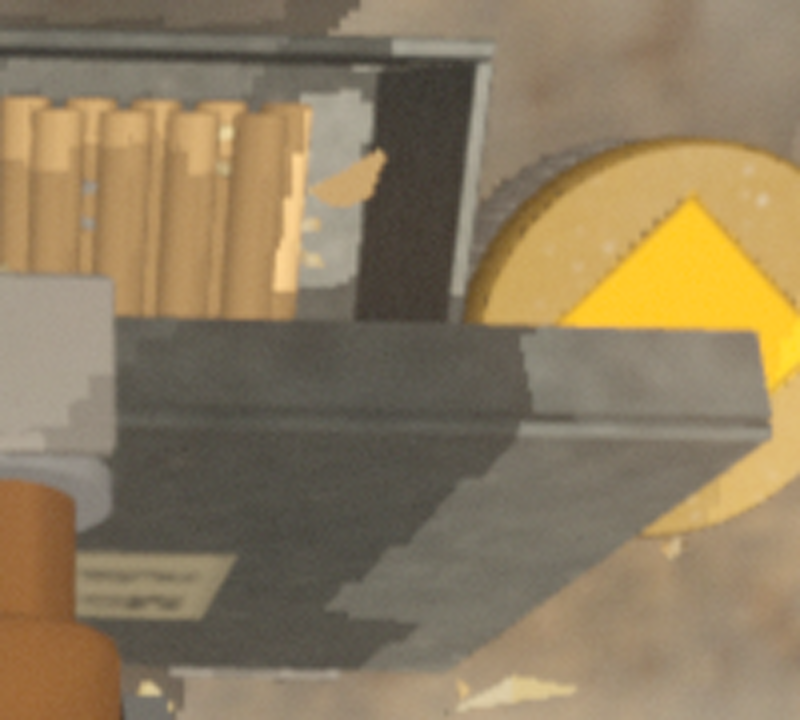

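```bash
cat > fit.py <<'E'
from h import *
from scipy.optimize import least_squares
def fit(c,px,w=[156,150]):
    s=c["s"]; T=np.array(c["tool_from_camera"]); Rm=R.from_euler('xyz',s["orientation"]).as_matrix()
    o=Rm@T[:3,3]+s["ee_pos"]; M=Rm@T[:3,:3]
    def pj(p):
        q=M.T@(p-o); return np.array([c["cx"]+c["fx"]*q[0]/q[2],c["cy"]+c["fy"]*q[1]/q[2]])
    for W in (154,156,158):
        def pts(v):
            x,y,z,th,yaw,L=v; f=np.array([np.cos(yaw),np.sin(yaw),0]);l=np.array([-f[1],f[0],0]);H=np.array([x,y,z])
            e=-f*np.cos(th)+np.array([0,0,np.sin(th)])
            return [H-l*W/2+e*L,H+l*W/2+e*L,H-l*W/2,H+l*W/2]
        r=least_squares(lambda v:np.r_[np.ravel([pj(p)-q for p,q in zip(pts(v),px)]),(v[2]-s["ee_pos"][2]+75)*0],[586,-213,65,1,-.05,106])
        print(W,r.x[:3].round(1),"th",np.degrees(r.x[3]).round(2),r.x[4].round(3),r.x[5].round(1),"cost",r.cost.round(2))
if __name__=="__main__":
    fit(cam("wrist12.npy"),[(63.75,161.25),(447.5,169.25),(140,223),(368.75,226.25)])
E
python3 fit.py
```

```text
154 [ 585.4 -211.5   70. ] th 53.33 -0.069 99.3 cost 1.11
156 [ 586.6 -211.6   67.2] th 53.33 -0.069 100.6 cost 1.11
158 [ 587.8 -211.6   64.4] th 53.33 -0.069 101.9 cost 1.11
```

```bash
python3 - <<'E'
from h import *
c=cam("side12.npy"); print(atz(c,221.7,215.3,62))
for yaw in(-.05,-.065):
  f=np.array([np.cos(yaw),np.sin(yaw),0]); l=np.array([-f[1],f[0],0]); z=np.array([0,0,1])
  for hx in(582,586.5):
   H=np.array([hx,-212.5,62])
   for L in(101,105):
    out=[]
    for th in(45,50,55,60):
     t=np.radians(th); e=-f*np.cos(t)+z*np.sin(t); n=f*np.sin(t)+z*np.cos(t)
     out.append(proj(c,H-l*78+e*L+n*3).round(1).tolist())
    print(yaw,hx,L,out)
E
```

```text
[ 585.51231872 -137.52482443   62.        ]
-0.05 582 101 [[272.5, 165.5], [270.1, 163.1], [267.6, 160.7], [264.9, 158.6]]
-0.05 582 105 [[273.5, 164.8], [271.1, 162.3], [268.4, 159.9], [265.6, 157.6]]
-0.05 586.5 101 [[270.8, 165.2], [268.5, 162.7], [265.9, 160.4], [263.3, 158.3]]
-0.05 586.5 105 [[271.9, 164.5], [269.4, 161.9], [266.8, 159.5], [264.0, 157.3]]
-0.065 582 101 [[272.7, 165.8], [270.4, 163.3], [267.9, 161.0], [265.2, 158.8]]
-0.065 582 105 [[273.8, 165.2], [271.3, 162.6], [268.7, 160.1], [265.9, 157.9]]
-0.065 586.5 101 [[271.1, 165.5], [268.7, 163.0], [266.2, 160.7], [263.6, 158.5]]
-0.065 586.5 105 [[272.1, 164.8], [269.7, 162.2], [267.1, 159.8], [264.3, 157.5]]
```

>>> apply_moves(
  delta_pos=[
    [-1.5,0,-0.5],
    [-3,0,-0.5],
    [-3,0,-0.5],
    [-3,0,-0.5],
    [-1.5,0,0],
    [0,0,0],
    [0,0,0],
  ],
  dr=[
    [0,0,0],
    [0,0,0],
    [0,0,0],
    [0,0,0],
    [0,0,0],
    [0,0,0],
    [0,0,0],
  ],
)

```text
t: 18.6
ee_pos: [581.3, -212.5, 139.1]
orientation: [-3.141, 0.004, 3.093]
ft_force: [-1.9, 2.9, -8.6]
gripper_width: 23.2
```

```bash
python3 - <<'E'
from h import *
plan(495.6,-208.5,75,3.09)
s=ctrl.get_state(); c=ctrl.read_camera("wrist"); c["s"]=s; np.save("wrist13.npy",c,allow_pickle=True)
cv2.imwrite("pics/w13.png",c["img"][:,:,::-1])
crop(c,55,100,255,240,4,"pics/w13a.png");crop(c,255,100,455,240,4,"pics/w13b.png")
c=ctrl.read_camera("side");np.save("side13.npy",c,allow_pickle=True); crop(c,215,140,285,200,10,"pics/s13c.png")
E
```

```text
t 18.6 pos [ 581.3 -212.5  139.1] rpy [-3.141  0.004  3.093] q [ 0.4   0.57 -0.14  1.64  0.09  0.93  1.75] F [-1.9  2.9 -8.6] w 23.2
tool delta [86.  -0.2 63.8] dr [-0.001  0.004  0.003]
```

View pics/w13.png

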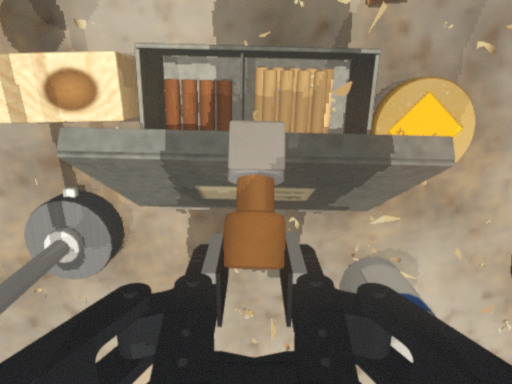

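View pics/w13a.png

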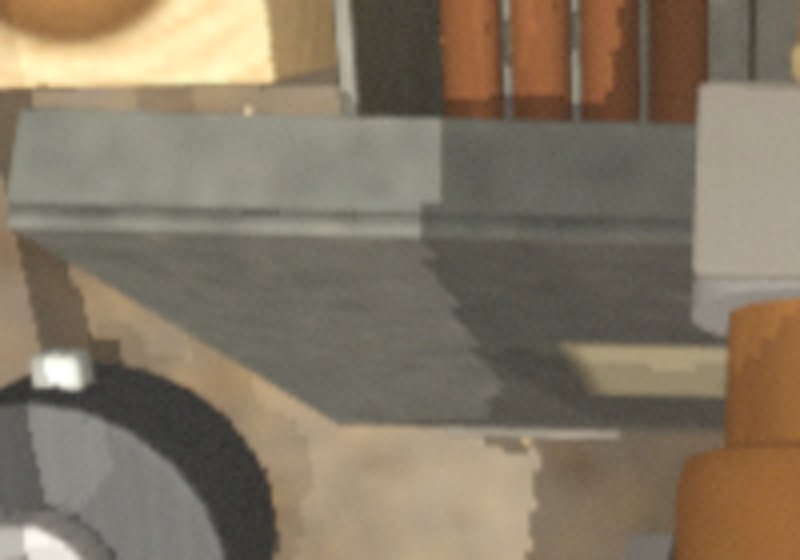

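View pics/w13b.png

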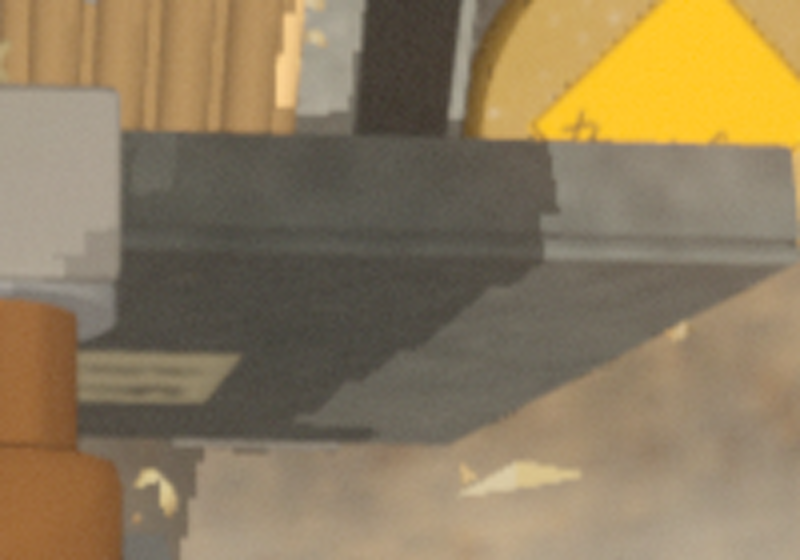

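View pics/s13c.png

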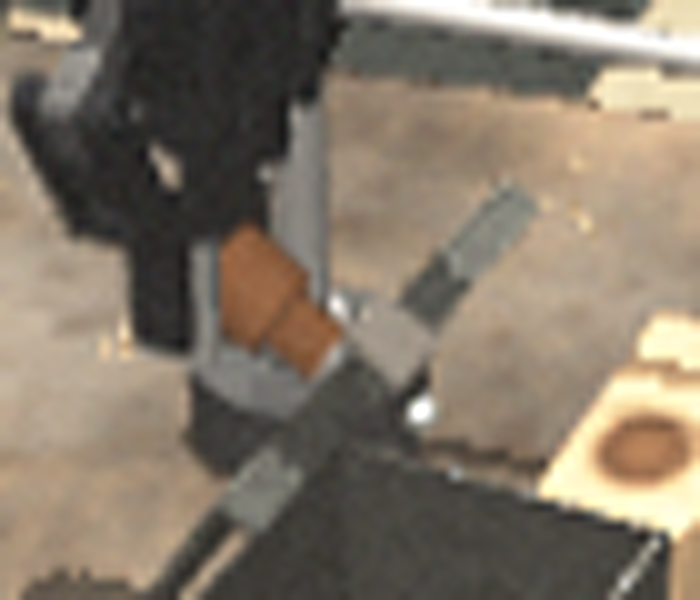

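```bash
python3 - <<'E'
from fit import *
fit(cam("wrist13.npy"),[(57.5,157.5),(454.25,165),(139.5,205.5),(368,210.5)])
E
```

```text
154 [ 586.9 -211.8   68.5] th 59.54 -0.069 101.0 cost 0.13
156 [ 588.  -211.9   65.7] th 59.54 -0.069 102.3 cost 0.13
158 [ 589.  -211.9   62.9] th 59.54 -0.069 103.6 cost 0.13
```

```bash
python3 - <<'E'
from h import *
crop(cam("wrist7.npy"),135,150,375,315,3,"pics/w7c.png")
E
```

```text
(no output)
```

View pics/w7c.png

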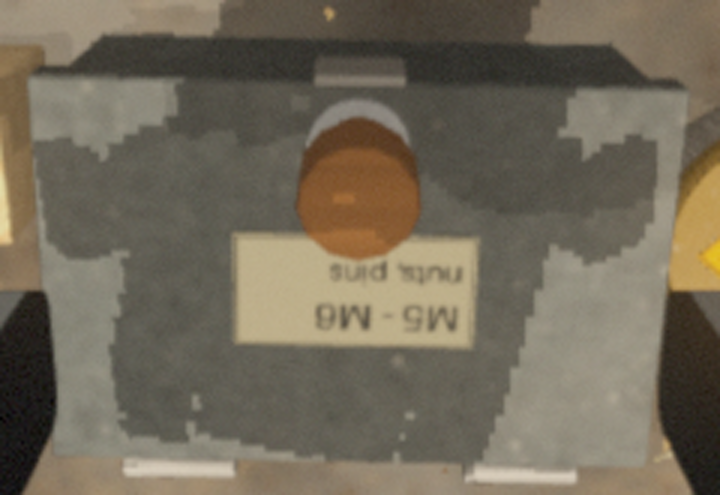

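```bash
python3 - <<'E'
from fit import *
p=[(30,78),(687,93),(55,455),(650,466)]
fit(cam("wrist7.npy"),[(135+u/3,150+v/3) for u,v in p])
E
```

```text
154 [ 581.8 -211.1   68.4] th -1.72 -0.07 99.6 cost 0.4
156 [ 583.9 -211.3   65.4] th -1.72 -0.07 100.9 cost 0.4
158 [ 586.  -211.4   62.4] th -1.72 -0.07 102.1 cost 0.4
```

>>> apply_moves(
  delta_pos=[
    [0,0,0],
    [0,0,0],
    [0,0,0],
    [0,0,0],
    [0,0,0],
    [0,0,0],
    [0,0,0],
    [0,0,0],
    [0,0,0],
    [0,0,0],
  ],
  dr=[
    [0,0,0],
    [0,0,0],
    [0,0,0],
    [0,0,0],
    [0,0,0],
    [0,0,0],
    [0,0,0],
    [0,0,0],
    [0,0,0],
    [0,0,0],
  ],
)

```text
t: 19.7
ee_pos: [581.2, -212.4, 139.1]
orientation: [-3.141, 0.004, 3.093]
ft_force: [-2.3, 1.4, -7.6]
gripper_width: 23.3
```

```bash
python3 - <<'E'
from h import *
plan(495.6,-208.5,75,3.09)
c=ctrl.read_camera("side"); cv2.imwrite("pics/s14.png",c["img"][:,:,::-1]); 
b=cam("side13.npy")["img"].astype(int); print(np.abs(b-c["img"]).mean(), np.abs(b-c["img"])[140:200,215:285].mean())
s=ctrl.get_state(); c=ctrl.read_camera("wrist"); b=cam("wrist13.npy")["img"].astype(int); print(np.abs(b-c["img"]).mean())
E
```

```text
t 19.7 pos [ 581.2 -212.4  139.1] rpy [-3.141  0.004  3.093] q [ 0.4   0.57 -0.14  1.64  0.09  0.93  1.75] F [-2.3  1.4 -7.6] w 23.3
tool delta [85.9 -0.3 63.7] dr [-0.     0.004  0.003]
2.2980855305989585 2.4712698412698413
2.2330084906684027
```

View pics/s14.png

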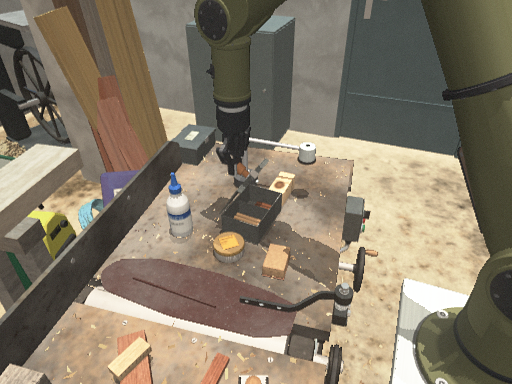

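The picture shows the lid held open, the lamp head at about (307,153) and well clear of the box. The four objects are unmoved, and nothing shifted during a 1 s hold.

```bash
python3 -c "
from h import *
print(ctrl.close_job())"
```

```text
the job is handed in; nothing more can be done
None
```

The lamp is out of the way and the lid is being held open at about 60 degrees by its knob. I handed the job in at about 19.8 s of the 51 s allowed.

- **Lamp:** I gripped the lamp head and swung it to the robot's right to about 1.05 rad, past the 0.82 rad needed. I then let go, and the last picture shows head and arm well clear of the box.
- **Lid:** I gripped the knob with the fingers closing along the hinge line and lifted. The gripper is still closed on it, with a finger opening of 23.3 mm. Wrist force was about 8 N, and pose and pictures stayed steady over a 1 s hold.
- **Other objects:** the glue bottle, wax tin, sanding block and offcut appear unmoved in the last picture.

**Checks that disagreed:**
- **First lamp grasp:** the fingers closed on nothing. They stand about 25–30 mm farther back than the 22 mm finger overhang implies, so I lowered the gripper and gripped again.
- **First lift:** the lid came to only about 53 degrees, apparently because the knob turned about its top end between the pads. I moved it on by about 12 mm.
- **Final angle:** the wrist camera gives 59.5 degrees. The same method read −1.7 degrees on the closed lid, so the true angle may be nearer 61. The side camera gives between 55 and 60 degrees. My estimate is 60 degrees, give or take about 2.

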